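# Deal the laundry soap round the three bins

### The job

Finish dealing the blue bars of laundry soap into the three bins, one bar at a time in the order green, white, orange and round again; green and white have already had their first bar, so orange is next. Go on until all four bars on the shelf are dealt and every bin holds two, the second flat on top of the first, each bar in the middle of its bin and lying along the bin's longer side. Lower each bar gently until you feel it rest, without dropping it, and leave the bins and the other things standing where they are.

Things in the scene. Friction and masses are not known exactly. Their poses are not given: they have to be found in the camera images.
- bin_green: Green translucent plastic bin, loose (0.4 kg), open on top, outside 160 (own x) by 136 (own y) by 40 mm high, rim lip 4 mm more; walls and floor 4 mm, so inside 152 by 128 mm with its floor 4 mm above the shelf; origin at the centre of its underside, z up. Starts with one bar (bar_green) in it.
- bin_white: White translucent plastic bin, loose (0.4 kg), open on top, outside 160 (own x) by 136 (own y) by 40 mm high, rim lip 4 mm more; walls and floor 4 mm, so inside 152 by 128 mm with its floor 4 mm above the shelf; origin at the centre of its underside, z up. Starts with one bar (bar_white) in it.
- bin_orange: Orange (amber) translucent plastic bin, loose (0.4 kg), open on top, outside 160 (own x) by 136 (own y) by 40 mm high, rim lip 4 mm more; walls and floor 4 mm, so inside 152 by 128 mm with its floor 4 mm above the shelf; origin at the centre of its underside, z up. Starts empty. The bins stand in a row beyond the undealt bars; which colour is where varies.
- bar_green: The bar already in the green bin, lying flat on its floor: blue bar of laundry soap with a paler rectangle on its top, 90 mm (own x) by 50 mm (own y) by 32 mm high, 0.13 to 0.2 kg; origin at the centre of its underside, z up. It lies lengthwise in the bin (x along x), roughly centred.
- bar_white: The bar already in the white bin, lying flat on its floor: blue bar of laundry soap with a paler rectangle on its top, 90 mm (own x) by 50 mm (own y) by 32 mm high, 0.13 to 0.2 kg; origin at the centre of its underside, z up. It lies lengthwise in the bin (x along x), roughly centred.
- bar_1: Undealt: blue bar of laundry soap with a paler rectangle on its top, 90 mm (own x) by 50 mm (own y) by 32 mm high, 0.13 to 0.2 kg; origin at the centre of its underside, z up. Starts flat on the shelf (z = 0) in the row of four between the robot and the bins, its x axis pointing roughly away from the robot. The four undealt bars are alike and any may go anywhere.
- bar_2: Undealt: blue bar of laundry soap with a paler rectangle on its top, 90 mm (own x) by 50 mm (own y) by 32 mm high, 0.13 to 0.2 kg; origin at the centre of its underside, z up. Starts flat on the shelf (z = 0) in the row of four between the robot and the bins, its x axis pointing roughly away from the robot. The four undealt bars are alike and any may go anywhere.
- bar_3: Undealt: blue bar of laundry soap with a paler rectangle on its top, 90 mm (own x) by 50 mm (own y) by 32 mm high, 0.13 to 0.2 kg; origin at the centre of its underside, z up. Starts flat on the shelf (z = 0) in the row of four between the robot and the bins, its x axis pointing roughly away from the robot. The four undealt bars are alike and any may go anywhere.
- bar_4: Undealt: blue bar of laundry soap with a paler rectangle on its top, 90 mm (own x) by 50 mm (own y) by 32 mm high, 0.13 to 0.2 kg; origin at the centre of its underside, z up. Starts flat on the shelf (z = 0) in the row of four between the robot and the bins, its x axis pointing roughly away from the robot. The four undealt bars are alike and any may go anywhere.
- pail: Bystander: round stainless steel pail, 160 mm across the rim, 150 mm high (handle to 172 mm), to the left of the bins; origin at the centre of its underside.
- peg_tub: Bystander: round orange tub of laundry pegs, 140 mm across, 90 mm high (pegs to about 120 mm), to the right of the bins; origin at the centre of its underside.
- soap_dish: Bystander: white ceramic soap dish, 90 (x) by 130 (y) by 22 mm, left of the undealt bars; origin at the centre of its underside.
- jar: Bystander: glass jar with a metal twist lid, 70 mm across, 90 mm high, right of the undealt bars; origin at the centre of its underside.
Things that resemble listed ones, but are neither listed nor needed, are in the scene too. Leave any black, grey or turquoise look-alike of the bar_4 alone.

How it is judged:
By the outcome, as a careful person would: the job done as asked, in the order asked, and still so for the second after the job is handed in, with the robot touching nothing.
It also fails if it takes over 64 s, if anything falls off the work surface, if the arm or the gripper's body presses on something with over 40 N, if the wrist force passes 120 N, or if a joint passes its speed limit or range.

### The arm

A 7-joint arm with a two-finger parallel gripper is mounted at the origin on the work surface. World frame = base frame: x ahead of the robot, y to its left, z up, the work surface at z = 0. Lengths are in mm, angles in rad, forces in N, time in s.
With the tool pointing down it reaches from about 425 to 875 mm from the base axis. Payload 4.7 kg.
Tool frame: the origin (TCP) lies at the very end of the fingers, on their centre line; the grasp point (between the pads) lies 19 mm behind it; z points along the fingers, y is the line along which they close (so a half turn about z gives the same grasp; the last joint's range is limited). The gripper opens to 87 mm and grips with 3 to 60 N. Pads are 19 mm wide; open, the fingers measure 117 mm over their backs; the gripper's body (75 mm by 190 mm) begins 51 mm behind the grasp point.
Start: joints at [-1.161, 0.321, -0.07, 1.45, 0.023, 1.371, -0.057], TCP at [250.634, 599.757, 222.587] pointing down, gripper open.
Joint ranges: [-2.86, 2.86], [-0.3, 2.09], [-1.38, 1.24], [0.06, 2.45], [-1.56, 4.7], [0.09, 2.05], [-2.69, 2.69]. Speed limits (rad/s): [2.57, 2.57, 3.14, 3.14, 3.14, 3.14, 3.14].

### API

Orientations are given as a unit quaternion [x, y, z, w].
In Python, from workcell import read_state, read_camera, get_calibration, job_done, recognise gives the robot as it stands.
- The arm moves only by the shell command python3 -m jog 'ROWS' [OPENING]. ROWS is JSON, a list of rows, each a list of 2 entries, a list of its own where there are three numbers: the shift along the tool's x, y, z in m, then the turn, a rotation vector about the tool's x, y, z in rad. In form: [[[x, y, z], [ax, ay, az]], ...]. A call has 1 to 8 rows; each row is the pose to reach, as a shift and turn from the pose commanded when the call began, along the tool's axes at that moment; what a row does not reach only later rows make up. A row lasts 1/12 s, in which the tool goes at most 41.7 mm and 7.16 degrees, less where a joint would pass 70% of its speed; a pose out of reach is approached as far as the arm can. A call with a gripper value outside its range is refused whole. OPENING is the opening, from -1 (shut) to 1 (fully open), set as the call begins (- or left out, the last holds). The fingers move at their own pace and stop on an object; the grip force is fixed at half the most. Time passes only in rows, so rows that repeat a pose let the fingers close. It gives the time, the measured TCP pose, the force, the opening and the grip force at its end, in the units of the state.
- read_state(): the state, without advancing time (a new reading comes with each control period).
- read_camera(name): name is "scene" or "top" or "wrist"; returns the picture (420x560x3 uint8, red, green, blue); there is no depth.
- get_calibration(name): a dict with "vfov" (degrees; the focal length in pixels is half the picture's height over the tangent of half this angle, whatever the lens; pixels are square), "cx", "cy" (the principal point, pixels), "k1" (the pictures are not rectified: a ray, as slopes to the right and down, at radius r is drawn at 1 + k1 r^2 times it, then the intrinsics apply), "R" (3x3) and "t" (3): a world point X has camera coordinates R X + t. Camera axes: x right, y down, z forward; pixel columns grow to the right and rows downward; lengths in mm; the calibration is good to about 2 mm. A picture is of the moment at which its call begins: read the wrist's pose just before it. get_calibration takes no time and is no camera call; for the wrist camera it gives the pose at the moment of the call.
- job_done(): hands the job in; it is judged then, once.
Trained networks look in the newest picture that a camera, given by its name, has taken for a name from the list of things; names that differ only in an ending like _2 or _b are one class to them, and where a whole thing is asked for, a point or a joint stands for the part that bears it (a point fixed in the world has none). Each returns a list of dicts, best first, with "p" (0 to 1); they miss things now and then, are a little off and sometimes report something else, mostly with a low value. They report only what shows in the picture. A call takes as long as a camera call. They do not tell look-alikes from the thing itself.
- recognise(thing, camera): "xyz" ([x, y, z] in mm, in the coordinates of the camera as it stood for that picture, good to about 4 mm: the middle of the surface that is visible of it).
The state is a dict: "time": time; "joint_pos": joint angles; "qd": joint speeds; "joint_torque": joint torques, N m; "eef_pos": TCP position; "tool_rot": TCP orientation; "force": force on the tool from outside, world axes, zero at the start; "wrist_torque": the same for the moment, N m; "width": opening from 0.0 (shut) to 1.0 (fully open); "gripper_force": force on a finger pad.
Only numpy, scipy, OpenCV 4.12 (cv2) and the standard library are available. Lean on these libraries where they do the work, as an engineer would, in place of code of your own. Each camera call takes 0.05 s, during which the arm holds its last target. There are 200 camera calls.

## Working session

There is one attempt and no reset: what is moved stays moved. The work goes in short steps, Python scripts to look and compute and a shell command to move; the robot and the scene stay as the last step left them, time stands still between calls to the robot, and variables do not carry over. Pictures are saved under pics/ and viewed, at most 10 in all, crops included, and the job is handed in when it is done.

```bash
mkdir -p pics; ls; cat > h.py <<'E'
import numpy as np,cv2
from workcell import *
from scipy.spatial.transform import Rotation as Ro
def K(c):
    f=210/np.tan(np.radians(c["vfov"])/2); return f
def ray(c,u,v):
    f=K(c); d=np.array([(u-c["cx"])/f,(v-c["cy"])/f]); s=d.copy()
    for _ in range(20): s=d/(1+c["k1"]*(s@s))
    R=np.array(c["R"]);t=np.array(c["t"]); return -R.T@t, R.T@np.array([s[0],s[1],1])
def at(c,u,v,z):
    o,d=ray(c,u,v); return o+d*(z-o[2])/d[2]
def proj(c,X):
    p=np.array(c["R"])@np.array(X)+np.array(c["t"]); s=p[:2]/p[2]; s=s*(1+c["k1"]*(s@s)); return s*K(c)+[c["cx"],c["cy"]]
def world(c,x): return np.array(c["R"]).T@(np.array(x)-np.array(c["t"]))
def snap(n,fn=None):
    c=get_calibration(n); im=read_camera(n)
    if fn: cv2.imwrite("pics/"+fn,cv2.cvtColor(im,cv2.COLOR_RGB2BGR))
    return c,im
E
python3 - <<'E'
from h import *
for n in ("top","scene"):
    c,im=snap(n,n+"0.png"); print(n,c)
    for k in (["bin_green","bin_white","bin_orange","bar_1","pail","jar","soap_dish","peg_tub"] if n=="top" else ["bar_1","bin_orange"]):
        for r in recognise(k,n): print(k,round(r["p"],2),world(c,r["xyz"]).round(),proj(c,world(c,r["xyz"])).round())
print(read_state())
E
```

```text
pics
top {'vfov': 53.248012138090125, 'cx': 281.27647681030635, 'cy': 216.2870236158903, 'k1': -0.006598320815976472, 'R': array([[-7.58439309e-02, -9.97119541e-01, -5.64989666e-04],
       [-9.75984175e-01,  7.43523325e-02, -2.04759908e-01],
       [ 2.04212114e-01, -1.49783754e-02, -9.78812066e-01]]), 't': array([  37.16398738,  492.08970451, 1126.47844471])}
bin_green 0.89 [627. -21.   1.] [285. 176.]
bin_green 0.3 [651. 268.   2.] [188. 175.]
bin_white 0.74 [653. 271.   3.] [187. 174.]
bin_white 0.73 [ 637. -276.    4.] [369. 166.]
bin_orange 0.67 [ 642. -277.    4.] [369. 164.]
bar_1 0.97 [807. 118.  34.] [234. 118.]
bar_1 0.89 [258. 242.  32.] [199. 309.]
bar_1 0.87 [199. 368.  33.] [153. 334.]
bar_1 0.81 [443. 104.  30.] [246. 238.]
bar_1 0.81 [394. 266.  27.] [189. 260.]
bar_1 0.71 [ 451. -105.   33.] [319. 229.]
bar_1 0.62 [351.   0.  35.] [285. 268.]
bar_1 0.57 [ 393. -281.   31.] [383. 245.]
bar_1 0.52 [624. -25.  34.] [286. 173.]
pail 0.55 [573. 525.  78.] [ 90. 200.]
jar 0.61 [636. 248.  36.] [192. 176.]
jar 0.57 [ 353. -412.   89.] [439. 253.]
soap_dish 0.79 [337. 495. 
[... 824 characters left out ...]
joint_pos': array([-1.16092296,  0.32096453, -0.07009349,  1.45049127,  0.02261167,
        1.37079121, -0.05691116]), 'qd': array([-0.00085062, -0.00030675, -0.00173797, -0.00097366,  0.0007937 ,
        0.00012169,  0.00034688]), 'joint_torque': array([ 8.00723537e-04, -4.90796506e+01, -4.02207132e-01, -3.12607348e+01,
       -6.36526616e-02,  3.37043032e-02,  1.11903762e-05]), 'eef_pos': array([250.63063749, 599.76759981, 222.61392193]), 'tool_rot': array([1.96595828e-01, 9.80484612e-01, 6.00239555e-05, 4.10934156e-05]), 'force': array([ 0.30201886, -0.00765068, -0.14337514]), 'wrist_torque': array([-0.04343652,  0.01207318,  0.03234344]), 'gripper_force': 0.0, 'width': 1.000818805511756}
```

View pics/top0.png

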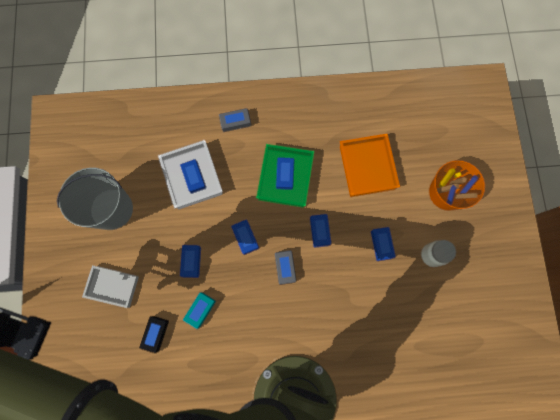

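View pics/scene0.png

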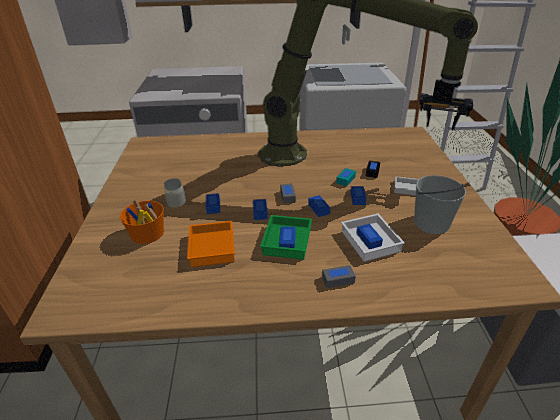

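Candidates for an undealt bar (top view pixels):
- Blue: (190,261), (246,237), (320,230), (383,244).
- Look-alikes: grey (234,118) and (285,267), turquoise (199,310), black (154,334).

The four blue ones in the row fit the description. The bins are white (190,175), green (286,175) and orange (369,165). Next I'll fit the models to colour masks in both views and check the choice in a crop.

```bash
cat > fit.py <<'E'
from h import *
from scipy.optimize import minimize
def hull(c,p,L,W,H):
    x,y,z,a=p; ca,sa=np.cos(a),np.sin(a)
    P=[proj(c,[x+ca*l-sa*w,y+sa*l+ca*w,z+h]) for l in(-L/2,L/2) for w in(-W/2,W/2) for h in(0,H)]
    return cv2.convexHull(np.array(P,np.float32))[:,0]
def hueMask(im,lo,hi,s=90,v=25): return cv2.inRange(cv2.cvtColor(im,cv2.COLOR_RGB2HSV),(lo,s,v),(hi,255,255))
def white(im): return cv2.inRange(cv2.cvtColor(im,cv2.COLOR_RGB2HSV),(0,0,105),(180,60,255))
def comp(m,px):
    m=cv2.morphologyEx(m,cv2.MORPH_CLOSE,np.ones((3,3)));n,l,s,ce=cv2.connectedComponentsWithStats(m)
    i=1+min(range(n-1),key=lambda i:np.hypot(*(ce[i+1]-px))+(1e3 if s[i+1,4]<40 else 0))
    cn=max(cv2.findContours((l==i).astype(np.uint8),cv2.RETR_EXTERNAL,cv2.CHAIN_APPROX_NONE)[0],key=cv2.contourArea)
    return cv2.convexHull(cn)[:,0].astype(np.float32),s[i,4]
def ioucost(A,B):
    # grow pixel-centre hull by half a pixel approx: rasterise at 8x
    o=B.min(0)-8; S=8; sh=np.ceil((B.max(0)+8-o)*S).astype(int)[::-1]
    a=np.zeros(sh,np.uint8);b=a.copy()
    cv2.fillConvexPoly(a,np.round((A-o)*S).astype(np.int32),1);cv2.fillConvexPoly(b,np.round((B-o)*S).astype(np.int32),1)
    b=cv2.dilate(b,np.ones((S+1,S+1)))
    return 1-(a&b).sum()/max((a|b).sum(),1)
def fit(views,p0,dim,fixz=None):
    f=lambda p:sum(ioucost(hull(c,p if fixz is None else [p[0],p[1],fixz,p[3]],*dim),B) for c,B in views)
    best=None
    for da in (-.25,0,.25):
        q=np.array(p0,float);q[3]+=da
        sx=np.vstack([q]+[q+d for d in np.diag([12,12,8,.2])])
        r=minimize(f,q,method="Nelder-Mead",options=dict(initial_simplex=sx,xatol=.05,fatol=1e-4,maxiter=400))
        if best is None or r.fun<best.fun: best=r
    return best.x,best.fun
E
cat > m1.py <<'E'
from fit import *
ims={}
for n in("top","scene"): ims[n]=(get_calibration(n),cv2.cvtColor(cv2.imread(f"pics/{n}0.png"),cv2.COLOR_BGR2RGB))
cv2.imwrite("pics/crop.png",cv2.resize(cv2.imread("pics/top0.png")[125:345,140:410],None,fx=2.7,fy=2.7,interpolation=cv2.INTER_CUBIC))
g={"bar1":(394,266,0),"bar2":(443,104,0),"bar3":(451,-105,0),"bar4":(393,-281,0),"green":(627,-21,0),"white":(640,265,.3),"orange":(640,-277,0)}
for k,(x,y,a) in g.items():
    dim=(90,50,32) if k[:3]=="bar" else (160,136,44)
    for mode in (("top",),("scene",),("top","scene")):
        V=[]
        for n in mode:
            c,im=ims[n]
            m=white(im)|hueMask(im,100,130,110) if k=="white" else hueMask(im,100,125,110) if k[:3]=="bar" else hueMask(im,45,80)|hueMask(im,100,125,110) if k=="green" else hueMask(im,5,16,190,90)
            B,ar=comp(m,proj(c,[x,y,15])); V.append((c,B))
        p,e=fit(V,(x,y,0,a),dim,0 if len(mode)==1 else None); print(k,mode,p.round(2),round(e/len(mode),3),ar)
E
python3 m1.py
```

```text
bar1 ('top',) [ 3.9267e+02  2.6783e+02  3.5500e+00 -8.0000e-02] 0.077 583
bar1 ('scene',) [ 3.8698e+02  2.6549e+02  1.6610e+01 -1.4000e-01] 0.109 244
bar1 ('top', 'scene') [ 3.9137e+02  2.6494e+02  2.7200e+00 -1.4000e-01] 0.109 244
bar2 ('top',) [4.4949e+02 1.0840e+02 2.0500e+00 3.4000e-01] 0.051 517
bar2 ('scene',) [4.4289e+02 1.0608e+02 1.3900e+00 2.6000e-01] 0.058 302
bar2 ('top', 'scene') [4.4767e+02 1.0700e+02 2.3500e+00 3.3000e-01] 0.075 302
bar3 ('top',) [ 4.5247e+02 -1.0819e+02  6.7400e+00  3.0000e-02] 0.049 531
bar3 ('scene',) [ 4.4600e+02 -1.1078e+02  7.7000e+00  3.0000e-02] 0.063 262
bar3 ('top', 'scene') [ 4.5097e+02 -1.0946e+02  1.8200e+00  1.0000e-02] 0.082 262
bar4 ('top',) [ 3.9973e+02 -2.8261e+02  4.5900e+00  1.0000e-01] 0.052 574
bar4 ('scene',) [ 3.9406e+02 -2.8555e+02  2.0000e-02  9.0000e-02] 0.089 252
bar4 ('top', 'scene') [ 3.9915e+02 -2.8400e+02  1.0000e-02  9.0000e-02] 0.082 252
green ('top',) [ 6.1851e+02 -2.3520e+01  7.0800e+00 -2.4000e-01] 0.104 2869
green ('scene',) [ 6.1476e+02 -2.3340e+01  1.2380e+01 -3.1000e-01] 0.334 2092
green ('top', 'scene') [ 6.1773e+02 -2.2610e+01  1.4670e+01 -2.8000e-01] 0.209 2092
white ('top',) [6.4535e+02 2.5772e+02 8.4700e+00 2.3000e-01] 0.097 2924
white ('scene',) [6.3780e+02 2.5547e+02 6.2700e+00 2.9000e-01] 0.05 1535
white ('top', 'scene') [6.4518e+02 2.5275e+02 7.4400e+00 2.7000e-01] 0.064 1535
orange ('top',) [ 6.3390e+02 -2.6911e+02  9.7100e+00  9.0000e-02] 0.068 2883
orange ('scene',) [ 6.2924e+02 -2.6872e+02  7.7300e+00  5.0000e-02] 0.063 1888
orange ('top', 'scene') [ 6.3425e+02 -2.6797e+02  4.8600e+00  6.0000e-02] 0.06 1888
```

View pics/crop.png

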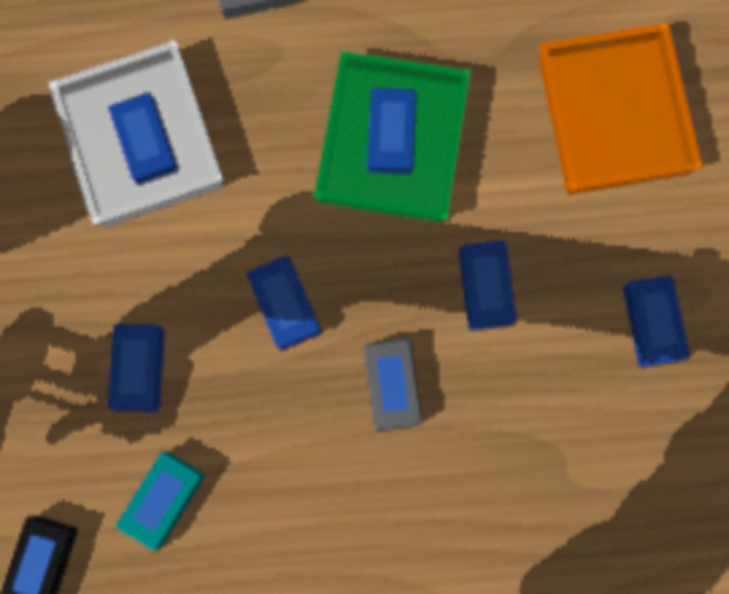

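The crop shows four plain blue bars, all inside the arm's shadow: (137,367), (284,302), (487,285) and (656,321). The grey (392,385), turquoise (160,500) and black (38,560) ones are excluded. Next I'll move over bar1, the leftmost one.

```bash
cat > go.py <<'E'
import sys
from h import *
# usage: go.py x y z yaw_of_tool_y(deg) -> rows shift/turn
s=read_state();R=Ro.from_quat(s["tool_rot"]);X=np.array(s["eef_pos"])
x,y,z,a=map(float,sys.argv[1:5]);a=np.radians(a)
Y=np.array([np.cos(a),np.sin(a),0]);Z=np.array([0,0,-1.]);T=Ro.from_matrix(np.column_stack([np.cross(Y,Z),Y,Z]))
d=R.inv().apply(np.array([x,y,z])-X);w=(R.inv()*T).as_rotvec()
print("t",s["time"],"tcp",X.round(1),"shift m",(d/1000).round(4),"turn",w.round(3),"rows",np.ceil(max(np.linalg.norm(d)/41.7,np.degrees(np.linalg.norm(w))/7.16)))
E
python3 go.py 372 266 200 85; python3 - <<'E'
from h import *
c=get_calibration("wrist");s=read_state();R=Ro.from_quat(s["tool_rot"])
Rc=np.array(c["R"]);o=-Rc.T@np.array(c["t"]);print("cam in tool",R.inv().apply(o-s["eef_pos"]).round(1),(R.inv().as_matrix()@Rc.T).round(2),c["vfov"])
E
```

```text
t 0.6 tcp [250.6 599.8 222.6] shift m [-0.2407 -0.2612  0.0226] turn [ 0.     0.    -0.309] rows 9.0
cam in tool [  76.7   -0.7 -161.7] [[-0.   -0.96 -0.28]
 [ 1.   -0.    0.  ]
 [-0.   -0.28  0.96]] 66.19985416982834
```

```bash
python3 -m jog '[[[-0.15,-0.16,0.02],[0,0,-0.309]],[[-0.241,-0.261,0.0226],[0,0,-0.309]],[[-0.241,-0.261,0.0226],[0,0,-0.309]],[[-0.241,-0.261,0.0226],[0,0,-0.309]],[[-0.241,-0.261,0.0226],[0,0,-0.309]],[[-0.241,-0.261,0.0226],[0,0,-0.309]],[[-0.241,-0.261,0.0226],[0,0,-0.309]],[[-0.241,-0.261,0.0226],[0,0,-0.309]]]' 1
python3 go.py 392 266 150 85
```

```text
time: 1.27
eef_pos: [365.0, 285.3, 201.5]
tool_rot: [0.043, 0.999, 0.0, 0.0]
force: [0.7, -0.4, 0.3]
width: 0.998
gripper_force: 0.0
t 1.2667 tcp [365.  285.3 201.5] shift m [-0.0285 -0.017   0.0515] turn [0.001 0.001 0.001] rows 2.0
```

```bash
cat > wbar.py <<'E'
import sys
from fit import *
# wbar.py tag x y yaw [prev npz tag]: fit bar from wrist views
def take(tag):
    c,im=snap("wrist",f"w_{tag}.png"); np.savez(f"w_{tag}.npz",im=im,**c)
    return c,im
def load(tag):
    d=np.load(f"w_{tag}.npz"); return {k:d[k] for k in d if k!="im"},d["im"]
if __name__=="__main__":
    tags=sys.argv[1].split(",");x,y,a=map(float,sys.argv[2:5]);V=[]
    if "-n" not in sys.argv: take(tags[-1])
    for t in tags:
        c,im=load(t);B,ar=comp(hueMask(im,100,125,110),proj(c,[x,y,16]));V.append((c,B));print(t,"area",ar,"bbox",B.min(0),B.max(0))
    for fz in ([0] if len(tags)==1 else [0,None]):
        p,e=fit(V,(x,y,0,np.radians(a)),(90,50,32),fz);print("fixz",fz,p[:3].round(1),"yaw",np.degrees(p[3]).round(1),"err",round(e/len(V),3))
E
python3 -c "import wbar;wbar.take('a')"
python3 -m jog '[[[-0.0285,-0.017,0.0515],[0,0,0]],[[-0.0285,-0.017,0.0515],[0,0,0]],[[-0.0285,-0.017,0.0515],[0,0,0]],[[-0.0285,-0.017,0.0515],[0,0,0]]]'
python3 wbar.py a,b 392 267 -5
```

```text
time: 1.65
eef_pos: [391.1, 267.7, 149.5]
tool_rot: [0.044, 0.999, -0.0, -0.001]
force: [-0.2, -0.1, -0.2]
width: 1.0
gripper_force: 0.0
a area 3600 bbox [240. 167.] [285. 248.]
b area 5127 bbox [250. 147.] [304. 244.]
fixz 0 [390.3 265.4  14.8] yaw -5.9 err 0.063
fixz None [391.5 264.7  -9.9] yaw -5.7 err 0.02
```

View pics/w_b.png

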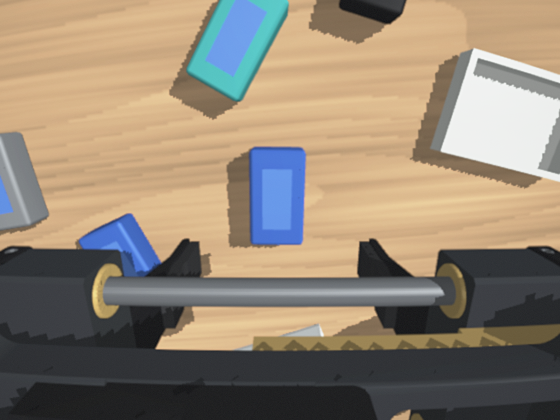

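The wrist view shows bar1 (277,195) alone between the fingers, with turquoise (238,45) and grey (20,180) well clear. Now I'll grasp it.

```bash
python3 go.py 391 265 6 84.2
```

```text
t 1.7 tcp [391.3 268.9 150.6] shift m [-1.000e-04 -4.000e-03  1.446e-01] turn [0.001 0.    0.015] rows 4.0
```

```bash
python3 -m jog '[[[0,-0.004,0.04],[0,0,0.015]],[[0,-0.004,0.08],[0,0,0.015]],[[0,-0.004,0.115],[0,0,0.015]],[[0,-0.004,0.135],[0,0,0.015]],[[0,-0.004,0.1445],[0,0,0.015]],[[0,-0.004,0.1445],[0,0,0.015]],[[0,-0.004,0.1445],[0,0,0.015]]]'
python3 -m jog '[[[0,0,0],[0,0,0]],[[0,0,0],[0,0,0]],[[0,0,0],[0,0,0]],[[0,0,0],[0,0,0]],[[0,0,0],[0,0,0]]]' -1
python3 go.py 391 265 6 84.2
```

```text
time: 2.28
eef_pos: [391.9, 265.5, 6.7]
tool_rot: [0.05, 0.999, 0.001, 0.001]
force: [0.8, 0.6, 0.4]
width: 1.005
gripper_force: 0.0
time: 2.7
eef_pos: [391.6, 264.2, 6.0]
tool_rot: [0.051, 0.999, 0.0, 0.0]
force: [-0.1, -0.5, -0.2]
width: 0.707
gripper_force: 0.0
t 2.7 tcp [391.6 264.2   6. ] shift m [ 0.0007  0.0008 -0.    ] turn [ 0.001  0.001 -0.001] rows 1.0
```

```bash
python3 -m jog '[[[0,0,0],[0,0,0]],[[0,0,0],[0,0,0]],[[0,0,0],[0,0,0]],[[0,0,0],[0,0,0]]]'
python3 go.py 634 -268 140 93.5
```

```text
time: 3.03
eef_pos: [391.4, 264.1, 5.6]
tool_rot: [0.051, 0.999, 0.0, 0.0]
force: [-0.8, 0.6, 2.1]
width: 0.574
gripper_force: 30.0
t 3.0333 tcp [391.4 264.1   5.6] shift m [-0.2955 -0.5046 -0.1346] turn [ 0.     0.    -0.163] rows 15.0
```

```bash
python3 go.py 690 -268 160 93.5;python3 -m jog '[[[0,0,-0.04],[0,0,0]],[[0,-0.01,-0.08],[0,0,0]],[[-0.02,-0.04,-0.11],[0,0,-0.05]],[[-0.04,-0.07,-0.13],[0,0,-0.1]],[[-0.06,-0.105,-0.135],[0,0,-0.163]],[[-0.08,-0.14,-0.135],[0,0,-0.163]],[[-0.1,-0.175,-0.135],[0,0,-0.163]],[[-0.12,-0.21,-0.135],[0,0,-0.163]]]'
python3 go.py 690 -268 160 93.5
```

```text
t 3.0333 tcp [391.4 264.1   5.6] shift m [-0.3512 -0.4989 -0.1546] turn [ 0.     0.    -0.163] rows 16.0
time: 3.7
eef_pos: [489.4, 40.6, 140.4]
tool_rot: [-0.031, 1.0, 0.0, 0.0]
force: [0.8, 0.4, -1.5]
width: 0.571
gripper_force: 30.0
t 3.7 tcp [489.4  40.6 140.4] shift m [-0.1813 -0.3204 -0.0196] turn [0. 0. 0.] rows 9.0
```

```bash
python3 -m jog '[[[-0.181,-0.32,-0.02],[0,0,0]],[[-0.181,-0.32,-0.02],[0,0,0]],[[-0.181,-0.32,-0.02],[0,0,0]],[[-0.181,-0.32,-0.02],[0,0,0]],[[-0.181,-0.32,-0.02],[0,0,0]],[[-0.181,-0.32,-0.02],[0,0,0]],[[-0.181,-0.32,-0.02],[0,0,0]],[[-0.181,-0.32,-0.02],[0,0,0]]]'
python3 -m jog '[[[-0.010,-0.015,0],[0,0,0]],[[-0.01,-0.015,0],[0,0,0]],[[-0.01,-0.015,0],[0,0,0]],[[-0.01,-0.015,0],[0,0,0]]]'
python3 -c "import wbar;wbar.take('o1')"
python3 go.py 634 -268 160 93.5
```

```text
time: 4.37
eef_pos: [671.0, -237.6, 157.3]
tool_rot: [-0.031, 1.0, 0.0, -0.001]
force: [1.4, -0.6, -0.9]
width: 0.571
gripper_force: 30.0
time: 4.7
eef_pos: [680.9, -249.4, 157.3]
tool_rot: [-0.031, 1.0, 0.001, -0.001]
force: [0.5, 1.0, -0.8]
width: 0.572
gripper_force: 30.0
t 4.75 tcp [ 681.1 -248.7  157.7] shift m [ 0.0482 -0.0163 -0.0022] turn [ 0.002 -0.001  0.002] rows 2.0
```

View pics/w_o1.png

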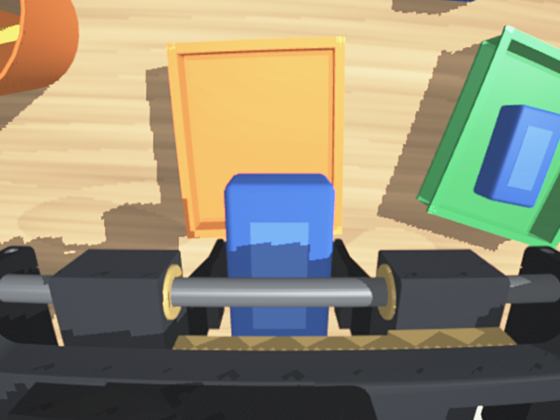

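The wrist view shows the empty orange bin, with rim corners near (169,45), (345,38), (342,236) and (189,238). The bar is held square with its front edge around row 180. The green bin is at the right edge.

```bash
cat > wbin.py <<'E'
import sys
from fit import *
from wbar import load,take
# wbin.py tag colour x y yaw : fit bin, save overlay
tag,col=sys.argv[1:3];x,y,a=map(float,sys.argv[3:6])
if "-t" in sys.argv: take(tag)
c,im=load(tag)
if col=="orange": m=hueMask(im,6,20,165,90)
if col=="green": m=hueMask(im,45,85,80)|hueMask(im,100,125,110)
if col=="white": m=white(im)|hueMask(im,100,125,110)
# free-line edge fit: distance of model edges (rim outer z=40..44, inner rim) to mask silhouette, robust
m=cv2.morphologyEx(m,cv2.MORPH_OPEN,np.ones((3,3)))
n,l,s,ce=cv2.connectedComponentsWithStats(m)
i=l[tuple(np.clip(np.round(proj(c,[x,y,44]))[::-1].astype(int)+[0,0],0,[419,559]))]
H=hull(c,(x,y,0,np.radians(a)),160,136,44)
if i==0 or "-b" in sys.argv: i=1+int(np.argmax([ (l[cv2.fillConvexPoly(np.zeros(l.shape,np.uint8),H.astype(np.int32),1)>0]==k).sum() for k in range(1,n)]))
B=cv2.convexHull(max(cv2.findContours((l==i).astype(np.uint8),cv2.RETR_EXTERNAL,cv2.CHAIN_APPROX_NONE)[0],key=cv2.contourArea))[:,0].astype(np.float32)
for dim in ((160,136,44),):
    p,e=fit([(c,B)],(x,y,0,np.radians(a)),dim,0);print(dim,p[:2].round(1),"yaw",np.degrees(p[3]).round(2),"err",round(e,4))
o=cv2.cvtColor(im,cv2.COLOR_RGB2BGR)
cv2.polylines(o,[np.round(B).astype(np.int32)],True,(0,0,255))
cv2.polylines(o,[np.round(hull(c,(p[0],p[1],44,p[3]),160,136,0)).astype(np.int32)],True,(255,0,0))
cv2.polylines(o,[np.round(hull(c,(p[0],p[1],0,p[3]),160,136,0)).astype(np.int32)],True,(255,0,255))
cv2.imwrite(f"pics/o_{tag}.png",o)
E
python3 wbin.py o1 orange 634 -268 3.5 -b
python3 - <<'E'
from h import *
from wbar import load
c,im=load("o1");s=read_state();R=Ro.from_quat(s["tool_rot"])
for q in([45,25,-26.4],[45,-25,-26.4],[45,25,5.6],[45,-25,5.6]): print(q,proj(c,s["eef_pos"]+R.apply(q)).round(1))
print(get_calibration("wrist")["t"]-c["t"])
E
```

```text
(160, 136, 44) [ 624.4 -263.2] yaw 5.91 err 0.6254
[45, 25, -26.4] [339.4 190.2]
[45, -25, -26.4] [223.3 190.3]
[45, 25, 5.6] [328.4 176.1]
[45, -25, 5.6] [233.4 176.2]
[-0.01915597 -0.089166   -0.04259216]
```

View pics/o_o1.png

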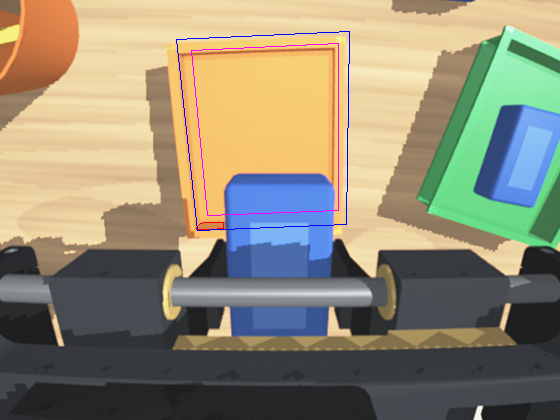

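```bash
cat > corn.py <<'E'
import sys,json
from fit import *
from wbar import load
from scipy.optimize import least_squares
# corn.py tag x y yaw u,v ... : rim corners at z; order +x+y,+x-y,-x-y,-x+y ; '-' skip
def solve(c,pts,x,y,a,L=160,W=136,z=44,free=False):
    off=[(L/2,W/2),(L/2,-W/2),(-L/2,-W/2),(-L/2,W/2)]
    def f(p):
        ca,sa=np.cos(p[2]),np.sin(p[2]);r=[]
        for (l,w),q in zip(off,pts):
            if q is not None: r+=list(proj(c,[p[0]+ca*l-sa*w,p[1]+sa*l+ca*w,p[3] if free else z])-q)
        return r
    s=least_squares(f,[x,y,np.radians(a),z][:4 if free else 3],loss="soft_l1")
    return s.x,np.array(f(s.x)).round(1)
if __name__=="__main__":
    c,im=load(sys.argv[1]);x,y,a=map(float,sys.argv[2:5])
    pts=[None if q=="-" else np.array(eval(q),float) for q in sys.argv[5:9]]
    for fr in(0,1):
        p,r=solve(c,pts,x,y,a,free=fr);print(p[:2].round(1),np.degrees(p[2]).round(2),p[3:],r)
E
python3 corn.py o1 634 -268 3.5 "(341,235)" "(189,238)" "(168,44)" "(345,37)"
python3 - <<'E'
from h import *
from wbar import load
im=load("o1")[1];h=cv2.cvtColor(im,cv2.COLOR_RGB2HSV)
for r in (60,120,225): print(r,[tuple(h[r,k].tolist()) for k in (140,158,164,168,172,176,180,185,190,194,260,325,330,335,340,344,348,352,360)])
print([tuple(h[k,250].tolist()) for k in range(30,60,2)])
E
```

```text
[ 629.5 -268.2] 5.31 [] [-1.6 -5.4  1.7 -4.   2.8  0.6 -2.4  1.2]
[ 630.5 -267.8] 5.25 [52.2307783] [ 0.2 -0.9 -0.4  0.4 -0.1 -0.1  0.2  0.5]
60 [(21, 75, 241), (21, 74, 241), (21, 72, 241), (20, 134, 247), (20, 140, 247), (19, 142, 247), (15, 157, 243), (19, 144, 247), (18, 144, 247), (18, 142, 247), (20, 134, 247), (21, 134, 247), (17, 146, 246), (17, 146, 249), (22, 130, 247), (21, 114, 247), (20, 78, 240), (20, 75, 240), (21, 74, 240)]
120 [(20, 81, 235), (15, 87, 147), (16, 88, 145), (16, 88, 145), (13, 106, 164), (20, 140, 247), (20, 140, 247), (15, 157, 243), (18, 146, 247), (19, 141, 247), (20, 137, 247), (20, 137, 247), (17, 149, 247), (20, 140, 249), (21, 136, 247), (19, 90, 242), (20, 80, 235), (20, 80, 236), (20, 79, 237)]
225 [(17, 87, 144), (17, 87, 144), (16, 86, 145), (16, 86, 145), (16, 88, 145), (16, 88, 145), (17, 87, 144), (14, 113, 165), (16, 155, 250), (16, 151, 246), (106, 126, 245), (109, 158, 238), (109, 157, 243), (20, 147, 248), (20, 141, 247), (18, 82, 232), (19, 83, 233), (19, 83, 233), (19, 84, 232)]
[(19, 81, 234), (21, 79, 236), (20, 77, 239), (21, 74, 240), (20, 78, 243), (21, 130, 247), (21, 133, 247), (22, 132, 247), (21, 134, 247), (21, 134, 248), (12, 164, 225), (12, 165, 213), (17, 149, 247), (17, 147, 246), (20, 137, 247)]
```

```bash
python3 go.py 630 -268 70 95.2
python3 -m jog '[[[0.05,-0.016,0.02],[0,0,-0.03]],[[0.05,-0.016,0.05],[0,0,-0.03]],[[0.05,-0.016,0.088],[0,0,-0.03]],[[0.05,-0.016,0.088],[0,0,-0.03]],[[0.05,-0.016,0.088],[0,0,-0.03]]]'
python3 go.py 630 -268 15 95.2
```

```text
t 4.75 tcp [ 681.1 -248.7  157.7] shift m [ 0.0521 -0.0162  0.0878] turn [ 0.002 -0.001 -0.028] rows 3.0
time: 5.17
eef_pos: [631.4, -266.6, 69.0]
tool_rot: [-0.047, 0.999, 0.002, -0.002]
force: [0.3, -0.4, -0.9]
width: 0.57
gripper_force: 30.0
t 5.1667 tcp [ 631.4 -266.6   69. ] shift m [ 0.0013 -0.0014  0.054 ] turn [ 0.004 -0.003  0.003] rows 2.0
```

```bash
python3 -m jog '[[[0.0013,-0.0014,0.03],[0,0,0]],[[0.0013,-0.0014,0.048],[0,0,0]],[[0.0013,-0.0014,0.054],[0,0,0]],[[0.0013,-0.0014,0.054],[0,0,0]],[[0.0013,-0.0014,0.054],[0,0,0]]]'
python3 go.py 630 -268 9.6 95.2
python3 -m jog '[[[0,0,0.001],[0,0,0]],[[0,0,0.002],[0,0,0]],[[0,0,0.003],[0,0,0]],[[0,0,0.004],[0,0,0]]]'
python3 -m jog '[[[0,0,0.0005],[0,0,0]],[[0,0,0.001],[0,0,0]],[[0,0,0.001],[0,0,0]]]'
```

```text
time: 5.58
eef_pos: [633.3, -271.0, 18.7]
tool_rot: [-0.046, 0.999, -0.0, 0.001]
force: [0.2, 0.6, -0.8]
width: 0.568
gripper_force: 30.0
t 5.5833 tcp [ 633.3 -271.    18.7] shift m [0.003  0.0033 0.0091] turn [-0.001  0.003  0.002] rows 1.0
time: 5.92
eef_pos: [631.8, -271.4, 13.2]
tool_rot: [-0.046, 0.999, -0.0, 0.001]
force: [-0.3, -0.4, -1.4]
width: 0.571
gripper_force: 30.0
time: 6.17
eef_pos: [631.2, -271.3, 11.3]
tool_rot: [-0.046, 0.999, 0.0, -0.0]
force: [0.5, -0.3, -1.5]
width: 0.568
gripper_force: 30.0
```

```bash
python3 go.py 630 -268 9.6 95.2
python3 -m jog '[[[0.001,0.0033,0],[0,0,0]],[[0.001,0.0033,0.0005],[0,0,0]],[[0.001,0.0033,0.001],[0,0,0]],[[0.001,0.0033,0.0015],[0,0,0]],[[0.001,0.0033,0.0015],[0,0,0]]]'
python3 -m jog '[[[0,0,0.0005],[0,0,0]],[[0,0,0.001],[0,0,0]],[[0,0,0.001],[0,0,0]]]'
```

```text
t 6.1667 tcp [ 631.2 -271.3   11.3] shift m [0.0009 0.0034 0.0017] turn [ 0. -0.  0.] rows 1.0
time: 6.58
eef_pos: [630.0, -268.0, 9.8]
tool_rot: [-0.046, 0.999, 0.0, -0.0]
force: [-0.1, 0.6, -1.4]
width: 0.571
gripper_force: 30.0
time: 6.83
eef_pos: [630.1, -268.1, 9.7]
tool_rot: [-0.046, 0.999, 0.0, 0.0]
force: [-3.3, 0.8, 3.5]
width: 0.568
gripper_force: 30.0
```

The bar rests at TCP z 9.7 (force change about +5 N). Releasing and rising.

```bash
python3 -m jog '[[[0,0,0],[0,0,0]],[[0,0,0],[0,0,0]],[[0,0,0],[0,0,0]],[[0,0,0],[0,0,0]],[[0,0,0],[0,0,0]],[[0,0,-0.003],[0,0,0]],[[0,0,-0.02],[0,0,0]],[[0,0,-0.05],[0,0,0]]]' 0.6
python3 -m jog '[[[0,0,-0.04],[0,0,0]],[[0,0,-0.08],[0,0,0]],[[0,0,-0.09],[0,0,0]],[[0,0,-0.09],[0,0,0]]]' 1
python3 -c "import wbar;wbar.take('o2')"
python3 go.py 420 -283 150 95
```

```text
time: 7.5
eef_pos: [627.5, -266.7, 55.7]
tool_rot: [-0.046, 0.999, 0.001, -0.003]
force: [0.6, 0.5, -0.8]
width: 0.799
gripper_force: 0.0
time: 7.83
eef_pos: [632.6, -269.6, 154.5]
tool_rot: [-0.046, 0.999, -0.002, 0.004]
force: [0.5, -0.5, -0.8]
width: 0.97
gripper_force: 0.0
t 7.8833 tcp [ 631.2 -268.8  151.4] shift m [0.2117 0.005  0.0005] turn [-0.002  0.004  0.004] rows 6.0
```

View pics/w_o2.png

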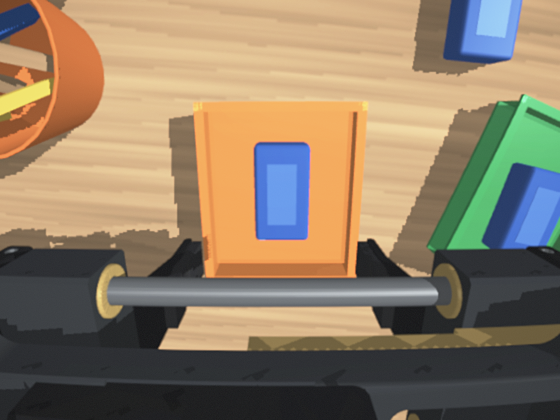

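The bar lies in the orange bin at (282,191), square and about centred (bin corners (196,103), (367,103), (355,277), (208,277)). I'll check the number, then go to bar4.

```bash
cat > chk.py <<'E'
import sys
from fit import *
from wbar import load
tag,x,y,a,z=sys.argv[1],*map(float,sys.argv[2:6])
c,im=load(tag);m=hueMask(im,100,125,110);B,ar=comp(m,proj(c,[x,y,z+20]))
p,e=fit([(c,B)],(x,y,z,np.radians(a)),(90,50,32),z);print("bar",p[:2].round(1),np.degrees(p[3]).round(1),"err",round(e,3),ar)
E
python3 chk.py o2 630 -268 5 4; sed -i 's/L=160,W=136,z=44/L=164,W=140,z=44/' corn.py
python3 corn.py o2 630 -268 5 - - "(195,103)" "(367,102)"
python3 corn.py o1 630 -268 5 "(341,235)" "(189,238)" "(168,44)" "(345,37)"
python3 -m jog '[[[0.212,0.005,0],[0,0,0]],[[0.212,0.005,0],[0,0,0]],[[0.212,0.005,0],[0,0,0]],[[0.212,0.005,0],[0,0,0]],[[0.212,0.005,0],[0,0,0]],[[0.212,0.005,0],[0,0,0]],[[0.212,0.005,0],[0,0,0]]]' 1
python3 -c "import wbar;wbar.take('c1')"
python3 wbar.py c1 399 -283 5 -n
python3 -c "
from h import *
c=get_calibration('wrist')
for r in recognise('jar','wrist'):print(r['p'],world(c,r['xyz']).round())"
python3 go.py 405 -283 150 95
```

```text
bar [ 628.8 -268.4] 3.5 err 0.084 5034
[ 630.1 -268.6] 5.55 [] [-0.3  0.   0.3  0. ]
[ 630.1 -268.6] 5.55 [43.03785583] [ 0. -0.  0. -0.]
[ 631.1 -268.2] 5.28 [] [ 0.2 -1.6 -0.3 -0.3  0.1  0.3 -0.   0.8]
[ 631.2 -268.2] 5.25 [44.98061437] [ 0.4 -1.2 -0.6  0.1 -0.2  0.   0.3  0.6]
time: 8.47
eef_pos: [415.2, -282.1, 147.5]
tool_rot: [-0.044, 0.999, 0.001, -0.001]
force: [0.4, 0.7, 0.6]
width: 1.002
gripper_force: 0.0
c1 area 5374 bbox [250. 129.] [306. 227.]
fixz 0 [ 397.4 -284.6   15.2] yaw 5.0 err 0.058
0.61 [ 357. -415.   88.]
t 8.5667 tcp [ 419.  -281.7  148.3] shift m [ 0.014   0.     -0.0017] turn [0.001 0.    0.005] rows 1.0
```

```bash
python3 -m jog '[[[0.002,-0.001,0.04],[0,0,0]],[[0.002,-0.001,0.08],[0,0,0]],[[0.002,-0.001,0.115],[0,0,0]],[[0.002,-0.001,0.135],[0,0,0]],[[0.002,-0.001,0.142],[0,0,0]],[[0.002,-0.001,0.142],[0,0,0]],[[0.002,-0.001,0.142],[0,0,0]]]'
python3 -m jog '[[[0,0,0],[0,0,0]],[[0,0,0],[0,0,0]],[[0,0,0],[0,0,0]],[[0,0,0],[0,0,0]],[[0,0,0],[0,0,0]],[[0,0,0],[0,0,0]],[[0,0,0],[0,0,0]],[[0,0,0],[0,0,0]]]' -1
python3 go.py 690 -30 160 82
```

```text
time: 9.15
eef_pos: [417.7, -283.9, 7.2]
tool_rot: [-0.046, 0.999, -0.0, -0.0]
force: [0.6, 0.6, 0.5]
width: 0.998
gripper_force: 0.0
time: 9.82
eef_pos: [416.7, -283.5, 7.2]
tool_rot: [-0.046, 0.999, 0.0, 0.0]
force: [-1.0, 0.5, 3.2]
width: 0.571
gripper_force: 30.0
t 9.8167 tcp [ 416.7 -283.5    7.2] shift m [-0.2953  0.2276 -0.1527] turn [0.    0.    0.231] rows 10.0
```

```bash
python3 -m jog '[[[0,0,-0.04],[0,0,0]],[[0,0,-0.08],[0,0,0]],[[-0.02,0.015,-0.113],[0,0,0.05]],[[-0.05,0.04,-0.13],[0,0,0.1]],[[-0.08,0.06,-0.15],[0,0,0.15]],[[-0.11,0.085,-0.153],[0,0,0.2]],[[-0.14,0.11,-0.153],[0,0,0.231]],[[-0.17,0.135,-0.153],[0,0,0.231]]]'
python3 go.py 705 -40 160 80
```

```text
time: 10.48
eef_pos: [574.8, -132.1, 160.3]
tool_rot: [0.071, 0.998, 0.0, 0.0]
force: [0.1, -0.2, -1.5]
width: 0.569
gripper_force: 30.0
t 10.4833 tcp [ 574.8 -132.1  160.3] shift m [-0.1159  0.1095  0.0005] turn [0.001 0.001 0.033] rows 4.0
```

```bash
python3 -m jog '[[[-0.116,0.11,0],[0,0,0.033]],[[-0.116,0.11,0],[0,0,0.033]],[[-0.116,0.11,0],[0,0,0.033]],[[-0.116,0.11,0],[0,0,0.033]],[[-0.116,0.11,0],[0,0,0.033]],[[-0.116,0.11,0],[0,0,0.033]],[[-0.116,0.11,0],[0,0,0.033]]]'
python3 -c "import wbar;wbar.take('g1')"
python3 go.py 705 -40 160 80; python3 chk.py g1 618 -23 -5 4
python3 - <<'E'
from fit import *
from wbar import load
c,im=load('g1')
m=cv2.morphologyEx(hueMask(im,45,85,80),cv2.MORPH_CLOSE,np.ones((5,5)))
cn=max(cv2.findContours(m,0,1)[0],key=cv2.contourArea)
print(cv2.approxPolyDP(cv2.convexHull(cn),4,True)[:,0].tolist())
s=read_state();R=Ro.from_quat(s["tool_rot"])
for dx in(15,20,25): print(dx,[proj(c,s["eef_pos"]+R.apply(q)).round(1) for q in([45+dx,25,-24.8],[45+dx,-25,-24.8])])
E
```

```text
time: 11.07
eef_pos: [702.9, -41.8, 158.7]
tool_rot: [0.086, 0.996, -0.001, -0.001]
force: [-0.5, -1.2, -1.5]
width: 0.571
gripper_force: 30.0
t 11.1167 tcp [702.7 -42.7 159.4] shift m [-0.0018  0.0031 -0.0006] turn [-0.001 -0.001 -0.   ] rows 1.0
bar [627.9 -22.1] -6.5 err 0.71 19552
[[382, 0], [357, 202], [200, 193], [201, 0]]
15 [array([337.4, 154. ]), array([219. , 153.8])]
20 [array([338., 142.]), array([218.5, 141.9])]
25 [array([338.5, 129.9]), array([217.9, 129.7])]
```

View pics/w_g1.png

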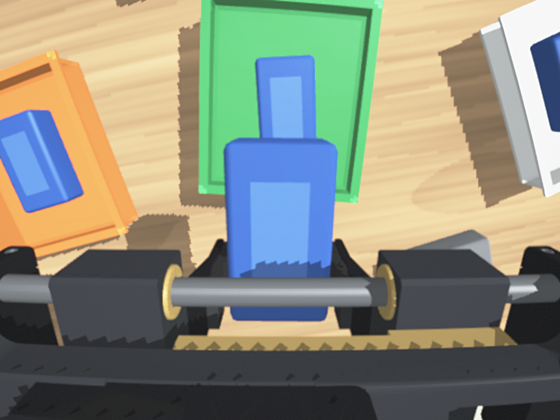

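```bash
python3 corn.py g1 618 -23 -13 "(358,201)" "(199,193)" - "(383,1)"; python3 go.py 700 -40 190 80
python3 -m jog '[[[-0.02,0.003,-0.04],[0,0,0.04]],[[-0.02,0.003,-0.04],[0,0,0.04]],[[-0.02,0.003,-0.04],[0,0,0.04]]]'
python3 -c "import wbar;wbar.take('g2')"
python3 - <<'E'
from fit import *
from wbar import load
c,im=load('g2')
m=cv2.morphologyEx(hueMask(im,45,85,80),cv2.MORPH_OPEN,np.ones((3,3)))
cn=max(cv2.findContours(m,0,1)[0],key=cv2.contourArea)
print(cv2.approxPolyDP(cv2.convexHull(cn),2.5,True)[:,0].tolist())
cv2.imwrite("pics/g2c.png",cv2.resize(cv2.imread("pics/w_g2.png")[0:240,170:420],None,fx=2.4,fy=2.4,interpolation=cv2.INTER_CUBIC))
E
```

```text
[619.1 -22.3] -13.73 [] [-0.9  1.9  1.3 -0.2 -0.1 -0.8]
[619.1 -22.2] -13.72 [43.78730694] [-0.9  1.9  1.4 -0.3 -0.1 -0.7]
t 11.1167 tcp [702.7 -42.7 159.4] shift m [ 0.0032  0.0021 -0.0306] turn [-0.001 -0.001 -0.   ] rows 1.0
time: 11.37
eef_pos: [725.6, -43.5, 203.5]
tool_rot: [0.107, 0.994, -0.0, 0.003]
force: [0.6, -0.2, -1.7]
width: 0.571
gripper_force: 30.0
[[357, 0], [345, 165], [204, 162], [200, 0]]
```

View pics/g2c.png

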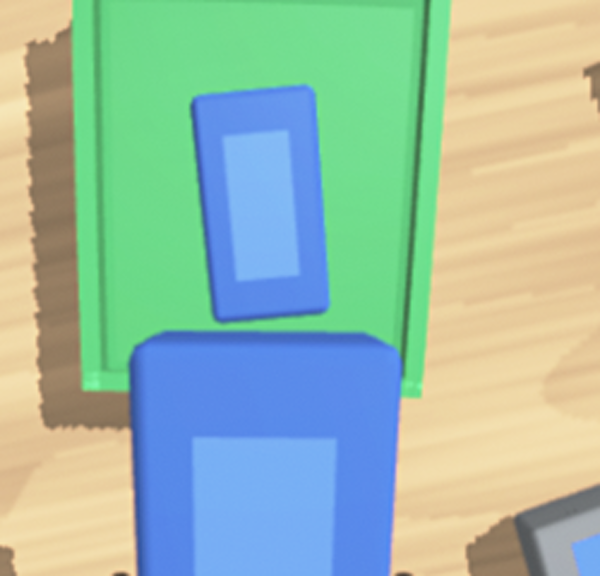

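The view shows the held bar clear of the green bin. bar_green is inside at crop (262,205), turned a few degrees from the bin. The bin's near lip corners are (345,165) and (204,162) in the full picture, which agrees with the fit (619,-22, -13.7°).

```bash
python3 chk.py g2 622 -22 -8 4;python3 go.py 637 -26.9 80 76.3
```

```text
bar [627.3 -22.4] -7.0 err 0.029 4752
t 11.4167 tcp [724.6 -43.  202. ] shift m [ 0.0895 -0.0029  0.1216] turn [0.    0.004 0.025] rows 4.0
```

```bash
python3 -m jog '[[[0.03,-0.001,0.03],[0,0,0.02]],[[0.06,-0.002,0.06],[0,0,0.025]],[[0.08,-0.003,0.09],[0,0,0.025]],[[0.0895,-0.003,0.115],[0,0,0.025]],[[0.0895,-0.003,0.1215],[0,0,0.025]],[[0.0895,-0.003,0.1215],[0,0,0.025]],[[0.0895,-0.003,0.1215],[0,0,0.025]]]'
python3 go.py 637 -26.9 50 76.3
```

```text
time: 12.0
eef_pos: [637.2, -25.9, 79.6]
tool_rot: [0.119, 0.993, -0.0, 0.001]
force: [0.4, -0.7, -1.0]
width: 0.574
gripper_force: 30.0
t 12.0 tcp [637.2 -25.9  79.6] shift m [ 0.     -0.001   0.0296] turn [0.    0.002 0.001] rows 1.0
```

```bash
python3 -m jog '[[[0,-0.001,0.015],[0,0,0]],[[0,-0.001,0.024],[0,0,0]],[[0,-0.001,0.029],[0,0,0]],[[0,-0.001,0.029],[0,0,0]],[[0,-0.001,0.029],[0,0,0]],[[0,-0.001,0.029],[0,0,0]]]'
python3 go.py 637 -26.9 43.2 76.3
```

```text
time: 12.5
eef_pos: [636.4, -26.5, 50.2]
tool_rot: [0.119, 0.993, 0.0, 0.001]
force: [0.5, 0.1, -1.6]
width: 0.57
gripper_force: 30.0
t 12.5 tcp [636.4 -26.5  50.2] shift m [-0.0007 -0.0002  0.007 ] turn [0.    0.001 0.001] rows 1.0
```

```bash
python3 -m jog '[[[-0.0007,0,0.002],[0,0,0]],[[-0.0007,0,0.004],[0,0,0]],[[-0.0007,0,0.005],[0,0,0]],[[-0.0007,0,0.006],[0,0,0]],[[-0.0007,0,0.006],[0,0,0]],[[-0.0007,0,0.006],[0,0,0]]]'
python3 -m jog '[[[0,0,0.0005],[0,0,0]],[[0,0,0.001],[0,0,0]],[[0,0,0.001],[0,0,0]],[[0,0,0.001],[0,0,0]]]'
```

```text
time: 13.0
eef_pos: [636.3, -26.5, 43.4]
tool_rot: [0.119, 0.993, 0.0, -0.0]
force: [-0.2, 0.5, -1.5]
width: 0.572
gripper_force: 30.0
time: 13.33
eef_pos: [636.4, -26.5, 43.2]
tool_rot: [0.119, 0.993, 0.0, 0.0]
force: [-3.0, -0.5, 5.5]
width: 0.572
gripper_force: 30.0
```

It rests at TCP z 43.2. Releasing, rising, checking, then on to bar2.

```bash
python3 -m jog '[[[0,0,0],[0,0,0]],[[0,0,0],[0,0,0]],[[0,0,0],[0,0,0]],[[0,0,0],[0,0,0]],[[0,0,0],[0,0,0]],[[0,0,-0.003],[0,0,0]],[[0,0,-0.02],[0,0,0]],[[0,0,-0.05],[0,0,0]]]' 0.6
python3 -m jog '[[[0,0,-0.04],[0,0,0]],[[0,0,-0.08],[0,0,0]],[[0,0,-0.09],[0,0,0]],[[0,0,-0.09],[0,0,0]]]' 1
python3 -c "import wbar;wbar.take('g3')"
python3 chk.py g3 619 -22 -13.7 36
python3 - <<'E'
from fit import *
from wbar import load
c,im=load('g3')
m=cv2.morphologyEx(hueMask(im,45,85,80),cv2.MORPH_OPEN,np.ones((3,3)))
cn=max(cv2.findContours(m,0,1)[0],key=cv2.contourArea)
print(cv2.approxPolyDP(cv2.convexHull(cn),2.5,True)[:,0].tolist())
E
python3 go.py 455 110 150 108
```

```text
time: 14.0
eef_pos: [633.5, -26.3, 89.5]
tool_rot: [0.119, 0.993, -0.001, -0.003]
force: [-0.0, 0.5, -0.5]
width: 0.798
gripper_force: 0.0
time: 14.33
eef_pos: [639.1, -27.0, 187.5]
tool_rot: [0.119, 0.993, 0.001, 0.004]
force: [0.6, 0.0, 0.4]
width: 0.977
gripper_force: 0.0
bar [617.  -21.5] -13.5 err 0.044 5464
[[357, 80], [346, 249], [210, 250], [200, 79]]
t 14.3833 tcp [637.5 -26.7 184.5] shift m [0.2097 0.0898 0.0339] turn [ 0.     0.004 -0.552] rows 6.0
```

View pics/w_g3.png

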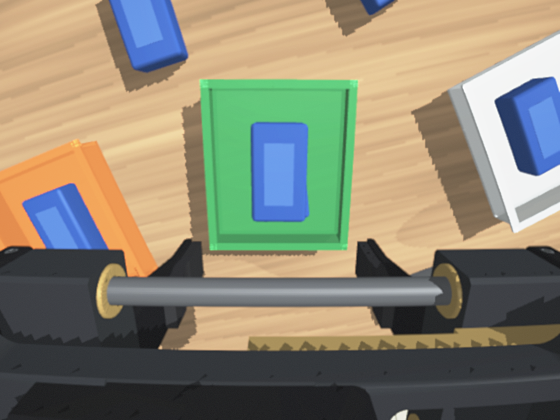

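The bar is stacked in the green bin at (280,171), square and centred (bin corners (200,79), (357,80), (346,249), (210,250)). That is my last picture, so from here I use numbers only. Next is bar2.

```bash
python3 -m jog '[[[0.21,0.09,0.034],[0,0,-0.552]],[[0.21,0.09,0.034],[0,0,-0.552]],[[0.21,0.09,0.034],[0,0,-0.552]],[[0.21,0.09,0.034],[0,0,-0.552]],[[0.21,0.09,0.034],[0,0,-0.552]],[[0.21,0.09,0.034],[0,0,-0.552]],[[0.21,0.09,0.034],[0,0,-0.552]],[[0.21,0.09,0.034],[0,0,-0.552]]]' 1
python3 wbar.py d1 447 107 19
python3 go.py 447 107 6 109
```

```text
time: 15.05
eef_pos: [451.5, 111.0, 146.8]
tool_rot: [-0.158, 0.987, -0.0, -0.001]
force: [0.2, -0.1, 0.1]
width: 1.001
gripper_force: 0.0
d1 area 5269 bbox [248. 143.] [303. 240.]
fixz 0 [447.2 106.7   2.4] yaw 19.5 err 0.067
t 15.1 tcp [452.9 110.1 147.4] shift m [ 0.0063 -0.0011  0.1414] turn [-0.    -0.001 -0.017] rows 4.0
```

```bash
python3 -m jog '[[[0.006,-0.001,0.04],[0,0,-0.02]],[[0.006,-0.001,0.08],[0,0,-0.02]],[[0.006,-0.001,0.115],[0,0,-0.02]],[[0.006,-0.001,0.135],[0,0,-0.02]],[[0.006,-0.001,0.1415],[0,0,-0.02]],[[0.006,-0.001,0.1415],[0,0,-0.02]],[[0.006,-0.001,0.1415],[0,0,-0.02]]]'
python3 -m jog '[[[0,0,0],[0,0,0]],[[0,0,0],[0,0,0]],[[0,0,0],[0,0,0]],[[0,0,0],[0,0,0]],[[0,0,0],[0,0,0]],[[0,0,0],[0,0,0]],[[0,0,0],[0,0,0]],[[0,0,0],[0,0,0]]]' -1
python3 go.py 702 272 170 105
```

```text
time: 15.68
eef_pos: [449.2, 106.9, 7.4]
tool_rot: [-0.166, 0.986, -0.0, 0.0]
force: [0.2, -0.2, -0.2]
width: 1.006
gripper_force: 0.0
time: 16.35
eef_pos: [448.1, 107.7, 7.1]
tool_rot: [-0.166, 0.986, 0.0, 0.0]
force: [0.8, 0.5, 1.8]
width: 0.571
gripper_force: 30.0
t 16.35 tcp [448.1 107.7   7.1] shift m [-0.2938  0.0719 -0.1628] turn [0.    0.    0.073] rows 9.0
```

```bash
python3 -m jog '[[[0,0,-0.04],[0,0,0]],[[0,0,-0.08],[0,0,0]],[[-0.02,0.005,-0.113],[0,0,0.07]],[[-0.055,0.015,-0.13],[0,0,0.073]],[[-0.09,0.025,-0.15],[0,0,0.073]],[[-0.13,0.035,-0.163],[0,0,0.073]],[[-0.17,0.045,-0.163],[0,0,0.073]],[[-0.21,0.055,-0.163],[0,0,0.073]]]'
python3 -m jog '[[[-0.084,0.017,0],[0,0,0]],[[-0.084,0.017,0],[0,0,0]],[[-0.084,0.017,0],[0,0,0]],[[-0.084,0.017,0],[0,0,0]],[[-0.084,0.017,0],[0,0,0]]]'
python3 go.py 702 272 170 105
python3 -c "import wbar;wbar.take('h1')"
cat > wh.py <<'E'
import sys
from fit import *
from wbar import load
from corn import solve
c,im=load(sys.argv[1])
h=cv2.cvtColor(im,cv2.COLOR_RGB2HSV)
H=hull(c,(644,255,0,.26),200,176,44).astype(np.int32)
roi=cv2.fillConvexPoly(np.zeros(h.shape[:2],np.uint8),H,255)
m=cv2.inRange(h,(0,0,110),(180,45,255))&roi
m=cv2.morphologyEx(m,cv2.MORPH_OPEN,np.ones((3,3)))
n,l,s,ce=cv2.connectedComponentsWithStats(m);i=1+np.argmax(s[1:,4]);print(s[i])
cn=max(cv2.findContours((l==i).astype(np.uint8),0,1)[0],key=cv2.contourArea)
q=cv2.approxPolyDP(cv2.convexHull(cn),3,True)[:,0];print(q.tolist())
for z in (44,0):
    L=82 if z else 80;W=70 if z else 68
    ca,sa=np.cos(.26),np.sin(.26)
    print(z,[proj(c,[644+ca*a*L-sa*b*W,255+sa*a*L+ca*b*W,z]).round().tolist() for a,b in((1,1),(1,-1),(-1,-1),(-1,1))])
for k in (60,100,140): print(k,[tuple(h[k,j].tolist()) for j in range(180,380,12)])
E
python3 wh.py h1
```

```text
time: 17.02
eef_pos: [629.5, 229.6, 170.7]
tool_rot: [-0.131, 0.991, 0.0, 0.001]
force: [0.9, -0.2, -1.3]
width: 0.571
gripper_force: 30.0
time: 17.43
eef_pos: [703.8, 265.4, 168.1]
tool_rot: [-0.13, 0.992, -0.001, -0.002]
force: [-0.2, -0.0, -2.0]
width: 0.569
gripper_force: 30.0
t 17.4333 tcp [703.8 265.4 168.1] shift m [ 0.0001  0.0068 -0.0019] turn [-0.001 -0.003 -0.001] rows 1.0
[  198    26   175   195 21310]
[[372, 27], [361, 219], [210, 220], [198, 28]]
44 [[359.0, 222.0], [211.0, 222.0], [200.0, 31.0], [372.0, 32.0]]
0 [[348.0, 207.0], [221.0, 207.0], [214.0, 45.0], [357.0, 45.0]]
60 [(16, 89, 112), (16, 87, 117), (90, 3, 234), (90, 2, 231), (80, 3, 232), (90, 3, 232), (80, 3, 233), (90, 3, 233), (80, 3, 233), (90, 2, 233), (90, 2, 233), (90, 2, 233), (90, 2, 233), (90, 3, 233), (75, 2, 233), (80, 6, 137), (16, 96, 189)]
100 [(16, 88, 104), (16, 90, 105), (98, 4, 236), (90, 3, 232), (105, 2, 232), (90, 2, 232), (114, 55, 126), (110, 154, 197), (110, 143, 216), (110, 143, 216), (110, 161, 190), (90, 2, 233), (90, 2, 233), (90, 3, 233), (80, 3, 234), (90, 3, 237), (16, 91, 112)]
140 [(16, 88, 102), (16, 87, 97), (25, 10, 156), (90, 2, 216), (90, 3, 230), (80, 3, 232), (94, 9, 215), (111, 163, 186), (110, 144, 215), (110, 145, 215), (111, 161, 190), (80, 3, 232), (90, 3, 232), (90, 2, 232), (90, 2, 231), (90, 3, 233), (17, 89, 114)]
```

Clean corners. Solving the white bin pose.

```bash
python3 corn.py h1 644 255 15 "(361,219)" "(210,220)" "(198,28)" "(372,27)"; python3 chk.py h1 646 255 17 4; python3 go.py 646.5 255.5 80 105
```

```text
[641.2 253.9] 15.35 [] [-0.9 -0.4  0.8 -0.4  1.2  0.3 -1.1  0.2]
[641.3 253.9] 15.35 [46.06089177] [-0.4  0.4  0.4  0.4  0.5 -0.3 -0.4 -0.4]
bar [641.  249.6] 16.8 err 0.694 16133
t 17.4833 tcp [703.8 265.1 169.6] shift m [0.0577 0.0055 0.0897] turn [-0.001 -0.002 -0.001] rows 3.0
```

```bash
python3 go.py 642.3 254.2 55 105.3
python3 -m jog '[[[0.03,0.003,0.03],[0,0,0]],[[0.05,0.005,0.06],[0,0,-0.006]],[[0.062,0.0055,0.085],[0,0,-0.006]],[[0.062,0.0055,0.1],[0,0,-0.006]],[[0.062,0.0055,0.11],[0,0,-0.006]],[[0.062,0.0055,0.112],[0,0,-0.006]],[[0.062,0.0055,0.112],[0,0,-0.006]],[[0.062,0.0055,0.112],[0,0,-0.006]]]'
python3 go.py 642.3 254.2 43 105.3
```

```text
t 17.4833 tcp [703.8 265.1 169.6] shift m [0.062  0.0053 0.1147] turn [-0.001 -0.002 -0.007] rows 4.0
time: 18.15
eef_pos: [644.6, 255.6, 60.0]
tool_rot: [-0.133, 0.991, 0.0, 0.002]
force: [1.1, -0.4, -1.6]
width: 0.575
gripper_force: 30.0
t 18.15 tcp [644.6 255.6  60. ] shift m [ 0.0026 -0.0008  0.017 ] turn [ 0.001  0.003 -0.   ] rows 1.0
```

```bash
python3 -m jog '[[[0.0026,-0.0008,0.006],[0,0,0]],[[0.0026,-0.0008,0.01],[0,0,0]],[[0.0026,-0.0008,0.012],[0,0,0]],[[0.0026,-0.0008,0.012],[0,0,0]],[[0.0026,-0.0008,0.012],[0,0,0]],[[0.0026,-0.0008,0.012],[0,0,0]]]'
python3 go.py 642.3 254.2 43 105.3
```

```text
time: 18.65
eef_pos: [641.2, 254.1, 46.0]
tool_rot: [-0.133, 0.991, 0.0, 0.0]
force: [-0.5, -0.3, -1.1]
width: 0.575
gripper_force: 30.0
t 18.65 tcp [641.2 254.1  46. ] shift m [-0.0011 -0.0002  0.003 ] turn [-0.  0.  0.] rows 1.0
```

```bash
python3 -m jog '[[[-0.001,0,0.001],[0,0,0]],[[-0.001,0,0.0015],[0,0,0]],[[-0.001,0,0.002],[0,0,0]],[[-0.001,0,0.0025],[0,0,0]],[[-0.001,0,0.0025],[0,0,0]]]'
python3 -m jog '[[[0,0,0.0005],[0,0,0]],[[0,0,0.001],[0,0,0]],[[0,0,0.001],[0,0,0]],[[0,0,0.001],[0,0,0]]]'
```

```text
time: 19.07
eef_pos: [641.9, 254.3, 43.3]
tool_rot: [-0.133, 0.991, -0.0, -0.0]
force: [0.1, 0.1, -1.5]
width: 0.573
gripper_force: 30.0
time: 19.4
eef_pos: [642.0, 254.4, 43.2]
tool_rot: [-0.133, 0.991, 0.0, 0.0]
force: [-3.2, -1.7, 4.9]
width: 0.573
gripper_force: 30.0
```

It rests at z 43.2. Releasing, rising, checking, then on to bar3.

```bash
python3 -m jog '[[[0,0,0],[0,0,0]],[[0,0,0],[0,0,0]],[[0,0,0],[0,0,0]],[[0,0,0],[0,0,0]],[[0,0,0],[0,0,0]],[[0,0,-0.003],[0,0,0]],[[0,0,-0.02],[0,0,0]],[[0,0,-0.05],[0,0,0]]]' 0.6
python3 -m jog '[[[0,0,-0.04],[0,0,0]],[[0,0,-0.08],[0,0,0]],[[0,0,-0.09],[0,0,0]],[[0,0,-0.09],[0,0,0]]]' 1
python3 -c "import wbar;wbar.take('h2')"
python3 chk.py h2 641 254 15.3 36; python3 wh.py h2 | head -3
python3 go.py 457 -108 150 91
```

```text
time: 20.07
eef_pos: [639.3, 253.4, 89.0]
tool_rot: [-0.133, 0.991, -0.001, -0.004]
force: [0.1, 1.1, 0.2]
width: 0.801
gripper_force: 0.0
time: 20.4
eef_pos: [644.8, 255.1, 188.3]
tool_rot: [-0.133, 0.991, 0.001, 0.005]
force: [0.2, -0.1, 0.4]
width: 0.975
gripper_force: 0.0
bar [637.3 252.1] 15.5 err 0.025 5406
[  201   100   156   166 18784]
[[356, 100], [346, 265], [212, 265], [201, 100]]
44 [[345.0, 268.0], [212.0, 267.0], [203.0, 105.0], [356.0, 106.0]]
t 20.45 tcp [643.2 254.7 185. ] shift m [ 0.2755 -0.3007  0.0335] turn [0.002 0.005 0.25 ] rows 10.0
```

```bash
python3 corn.py h2 641 254 15 "(346,265)" "(212,265)" "(201,100)" "(356,100)"|head -1
python3 -m jog '[[[0.276,-0.301,0.0335],[0,0,0.25]],[[0.276,-0.301,0.0335],[0,0,0.25]],[[0.276,-0.301,0.0335],[0,0,0.25]],[[0.276,-0.301,0.0335],[0,0,0.25]],[[0.276,-0.301,0.0335],[0,0,0.25]],[[0.276,-0.301,0.0335],[0,0,0.25]],[[0.276,-0.301,0.0335],[0,0,0.25]],[[0.276,-0.301,0.0335],[0,0,0.25]]]' 1
python3 go.py 457 -108 150 91
```

```text
[640.2 253.6] 15.4 [] [-0.5 -1.1  0.4 -0.8  0.7  0.7 -0.5  0.4]
time: 21.12
eef_pos: [487.6, -42.5, 153.2]
tool_rot: [-0.009, 1.0, -0.0, -0.001]
force: [-0.1, -0.5, -0.0]
width: 0.999
gripper_force: 0.0
t 21.1167 tcp [487.6 -42.5 153.2] shift m [ 0.0317 -0.0649  0.0033] turn [-0.    -0.003  0.   ] rows 2.0
```

```bash
python3 -m jog '[[[0.0317,-0.065,0.003],[0,0,0]],[[0.0317,-0.065,0.003],[0,0,0]],[[0.0317,-0.065,0.003],[0,0,0]],[[0.0317,-0.065,0.003],[0,0,0]]]'
python3 wbar.py e1 451 -109 1
python3 go.py 450 -109 6 91
```

```text
time: 21.45
eef_pos: [457.8, -108.1, 150.9]
tool_rot: [-0.007, 1.0, 0.0, -0.001]
force: [0.7, 1.1, -0.4]
width: 1.003
gripper_force: 0.0
e1 area 5131 bbox [249. 140.] [303. 236.]
fixz 0 [ 450.1 -110.    10.6] yaw 1.5 err 0.072
t 21.5 tcp [ 458.6 -106.4  151. ] shift m [ 0.0084 -0.0026  0.1451] turn [ 0.001 -0.002 -0.001] rows 4.0
```

```bash
python3 -m jog '[[[0.0084,-0.0036,0.04],[0,0,-0.009]],[[0.0084,-0.0036,0.08],[0,0,-0.009]],[[0.0084,-0.0036,0.115],[0,0,-0.009]],[[0.0084,-0.0036,0.135],[0,0,-0.009]],[[0.0084,-0.0036,0.145],[0,0,-0.009]],[[0.0084,-0.0036,0.145],[0,0,-0.009]],[[0.0084,-0.0036,0.145],[0,0,-0.009]]]'
python3 -m jog '[[[0,0,0],[0,0,0]],[[0,0,0],[0,0,0]],[[0,0,0],[0,0,0]],[[0,0,0],[0,0,0]],[[0,0,0],[0,0,0]],[[0,0,0],[0,0,0]],[[0,0,0],[0,0,0]],[[0,0,0],[0,0,0]]]' -1
python3 go.py 630.5 -268.3 110 95.3
```

```text
time: 22.08
eef_pos: [451.6, -109.8, 7.2]
tool_rot: [-0.014, 1.0, -0.0, -0.0]
force: [0.6, 0.4, 0.1]
width: 1.0
gripper_force: 0.0
time: 22.75
eef_pos: [451.3, -110.4, 7.4]
tool_rot: [-0.013, 1.0, 0.0, 0.0]
force: [-1.0, 0.4, 2.0]
width: 0.569
gripper_force: 30.0
t 22.75 tcp [ 451.3 -110.4    7.4] shift m [-0.175  -0.1626 -0.1026] turn [ 0.     0.    -0.066] rows 7.0
```

```bash
python3 -m jog '[[[0,0,-0.04],[0,0,0]],[[0,0,-0.08],[0,0,0]],[[-0.03,-0.02,-0.105],[0,0,-0.03]],[[-0.06,-0.04,-0.125],[0,0,-0.066]],[[-0.09,-0.065,-0.145],[0,0,-0.066]],[[-0.12,-0.085,-0.155],[0,0,-0.066]],[[-0.15,-0.105,-0.155],[0,0,-0.066]],[[-0.18,-0.125,-0.155],[0,0,-0.066]]]'
python3 -m jog '[[[-0.055,-0.037,0],[0,0,0]],[[-0.055,-0.037,0],[0,0,0]],[[-0.055,-0.037,0],[0,0,0]],[[-0.055,-0.037,0],[0,0,0]],[[-0.055,-0.037,0],[0,0,0]]]'
python3 -c "import wbar;wbar.take('o3')"
python3 - <<'E'
from fit import *
from wbar import load
from corn import solve
c,im=load('o3');h=cv2.cvtColor(im,cv2.COLOR_RGB2HSV)
roi=cv2.fillConvexPoly(np.zeros(h.shape[:2],np.uint8),hull(c,(630.5,-268.3,0,.092),190,166,44).astype(np.int32),255)
m=cv2.inRange(h,(8,108,120),(26,255,255))&roi
m=cv2.morphologyEx(m,cv2.MORPH_OPEN,np.ones((3,3)))
cn=max(cv2.findContours(m,0,1)[0],key=cv2.contourArea)
print(cv2.approxPolyDP(cv2.convexHull(cn),3,True)[:,0].tolist())
p=(630.5,-268.3,.092);ca,sa=np.cos(p[2]),np.sin(p[2])
print([proj(c,[p[0]+ca*a*82-sa*b*70,p[1]+sa*a*82+ca*b*70,44]).round().tolist() for a,b in((1,1),(1,-1),(-1,-1),(-1,1))])
E
python3 go.py 633 -268.1 60 95.3
```

```text
time: 23.42
eef_pos: [636.3, -231.4, 162.6]
tool_rot: [-0.047, 0.999, -0.0, 0.001]
force: [0.3, 0.3, -0.4]
width: 0.57
gripper_force: 30.0
time: 23.83
eef_pos: [691.4, -262.2, 161.2]
tool_rot: [-0.046, 0.999, 0.0, -0.001]
force: [0.0, -0.9, -0.3]
width: 0.57
gripper_force: 30.0
[[358, 28], [365, 40], [355, 220], [351, 224], [200, 224], [188, 29]]
[[355.0, 223.0], [203.0, 224.0], [191.0, 28.0], [367.0, 28.0]]
t 23.8833 tcp [ 691.5 -261.9  161.8] shift m [ 0.0587 -0.0009  0.1019] turn [ 0.001 -0.001 -0.   ] rows 3.0
```

```bash
python3 -m jog '[[[0.03,-0.001,0.03],[0,0,0]],[[0.05,-0.002,0.06],[0,0,0]],[[0.059,-0.002,0.085],[0,0,0]],[[0.059,-0.002,0.097],[0,0,0]],[[0.059,-0.002,0.104],[0,0,0]],[[0.059,-0.002,0.104],[0,0,0]],[[0.059,-0.002,0.104],[0,0,0]],[[0.059,-0.002,0.104],[0,0,0]]]'
python3 go.py 632.5 -269 43 95.3
```

```text
time: 24.55
eef_pos: [636.1, -269.9, 60.2]
tool_rot: [-0.047, 0.999, -0.001, 0.002]
force: [0.1, 0.0, -1.2]
width: 0.57
gripper_force: 30.0
t 24.55 tcp [ 636.1 -269.9   60.2] shift m [0.0035 0.0012 0.0171] turn [-0.001  0.003  0.001] rows 1.0
```

```bash
python3 -m jog '[[[0.002,0.001,0.006],[0,0,0]],[[0.002,0.001,0.009],[0,0,0]],[[0.002,0.001,0.011],[0,0,0]],[[0.002,0.001,0.011],[0,0,0]],[[0.002,0.001,0.011],[0,0,0]],[[0.002,0.001,0.011],[0,0,0]]]'
python3 go.py 632.5 -269 43 95.3
```

```text
time: 25.05
eef_pos: [632.0, -269.1, 47.2]
tool_rot: [-0.046, 0.999, -0.0, 0.0]
force: [-0.1, -1.4, -0.6]
width: 0.572
gripper_force: 30.0
t 25.05 tcp [ 632.  -269.1   47.2] shift m [-0.0005  0.0001  0.0042] turn [-0.  0. -0.] rows 1.0
```

```bash
python3 -m jog '[[[-0.0005,0,0.001],[0,0,0]],[[-0.0005,0,0.002],[0,0,0]],[[-0.0005,0,0.0028],[0,0,0]],[[-0.0005,0,0.0033],[0,0,0]],[[-0.0005,0,0.0033],[0,0,0]]]'
python3 -m jog '[[[0,0,0.0005],[0,0,0]],[[0,0,0.001],[0,0,0]],[[0,0,0.001],[0,0,0]],[[0,0,0.001],[0,0,0]]]'
```

```text
time: 25.47
eef_pos: [632.3, -268.9, 43.7]
tool_rot: [-0.046, 0.999, 0.0, -0.0]
force: [-0.2, -0.3, -1.8]
width: 0.567
gripper_force: 30.0
time: 25.8
eef_pos: [632.4, -269.1, 43.5]
tool_rot: [-0.046, 0.999, 0.0, 0.0]
force: [-1.8, 1.1, 4.1]
width: 0.572
gripper_force: 30.0
```

It rests at z 43.5. Releasing, rising clear, then a final check from the top camera.

```bash
python3 -m jog '[[[0,0,0],[0,0,0]],[[0,0,0],[0,0,0]],[[0,0,0],[0,0,0]],[[0,0,0],[0,0,0]],[[0,0,0],[0,0,0]],[[0,0,-0.003],[0,0,0]],[[0,0,-0.02],[0,0,0]],[[0,0,-0.05],[0,0,0]]]' 0.6
python3 -m jog '[[[0,0,-0.04],[0,0,0]],[[0,0,-0.08],[0,0,0]],[[0,0,-0.09],[0,0,0]],[[0,0,-0.09],[0,0,0]]]' 1
python3 -c "import wbar;wbar.take('o4')"
python3 chk.py o4 631 -269 5.3 36
python3 -m jog '[[[0.2,0.05,-0.1],[0,0,0]],[[0.2,0.05,-0.1],[0,0,0]],[[0.2,0.05,-0.1],[0,0,0]],[[0.2,0.05,-0.1],[0,0,0]],[[0.2,0.05,-0.1],[0,0,0]],[[0.2,0.05,-0.1],[0,0,0]],[[0.2,0.05,-0.1],[0,0,0]],[[0.2,0.05,-0.1],[0,0,0]]]'
python3 - <<'E'
from fit import *
c,im=snap("scene","scene1.png")
m=hueMask(im,100,125,110)
for n,x,y,a in(("green",619,-22,-13.7),("white",641,254,15.3),("orange",630.5,-269,5.3)):
    B,ar=comp(m,proj(c,[x,y,50]));V=[(c,B)]
    for z,h in((36,32),(4,64)):
        p,e=fit(V,(x,y,z,np.radians(a)),(90,50,h),z);print(n,z,p[:2].round(1),np.degrees(p[3]).round(1),round(e,3),ar)
i0=cv2.imread("pics/scene0.png");d=cv2.absdiff(i0,cv2.cvtColor(im,cv2.COLOR_RGB2BGR)).max(2)
for nm,X in(("jar",(355,-413,45)),("peg",(539,-501,45)),("dish",(337,495,10)),("pail",(573,525,80))):
    u,v=proj(c,X).astype(int);print(nm,(d[v-20:v+20,u-20:u+20]>40).mean())
E
```

```text
time: 26.47
eef_pos: [630.0, -267.6, 89.7]
tool_rot: [-0.046, 0.999, 0.001, -0.003]
force: [1.1, 0.3, -0.2]
width: 0.798
gripper_force: 0.0
time: 26.8
eef_pos: [634.6, -270.6, 188.3]
tool_rot: [-0.046, 0.999, -0.002, 0.004]
force: [0.2, 0.1, -0.4]
width: 0.975
gripper_force: 0.0
bar [ 627.2 -270.2] 6.9 err 0.055 5207
time: 27.52
eef_pos: [428.3, -237.0, 282.4]
tool_rot: [-0.046, 0.999, 0.001, 0.001]
force: [1.3, 0.7, -0.5]
width: 0.997
gripper_force: 0.0
green 36 [639.5 -22.3] -9.9 0.202 488
green 4 [608.3 -20.5] -11.9 0.073 488
white 36 [665.2 241.1] 13.2 0.289 644
white 4 [635.6 252.6] 16.6 0.072 644
orange 36 [ 645.6 -266.3] 5.9 0.181 485
orange 4 [ 621.1 -270.7] 5.3 0.068 485
jar 0.561875
peg 0.131875
dish 0.0625
pail 0.0
```

```bash
python3 - <<'E'
from fit import *
from wbar import load
from corn import solve
c,im=load('o4');h=cv2.cvtColor(im,cv2.COLOR_RGB2HSV)
roi=cv2.fillConvexPoly(np.zeros(h.shape[:2],np.uint8),hull(c,(630.5,-268.8,0,.092),190,166,44).astype(np.int32),255)
m=cv2.morphologyEx(cv2.inRange(h,(8,108,120),(26,255,255))&roi,cv2.MORPH_OPEN,np.ones((3,3)))
cn=max(cv2.findContours(m,0,1)[0],key=cv2.contourArea)
q=cv2.approxPolyDP(cv2.convexHull(cn),3,True)[:,0];print(q.tolist())
p=(630.5,-268.8,.092);ca,sa=np.cos(p[2]),np.sin(p[2])
P=[proj(c,[p[0]+ca*a*82-sa*b*70,p[1]+sa*a*82+ca*b*70,44]) for a,b in((1,1),(1,-1),(-1,-1),(-1,1))]
print(np.round(P).tolist())
N=[q[np.argmin(np.hypot(*(q-k).T))].astype(float) for k in P]
x,r=solve(c,N,*p[:2],5.3);print("bin",x[:2].round(1),np.degrees(x[2]).round(1),r)
for n in("top","scene"):
    c,im=snap(n)
    for k in("jar","peg_tub"):print(n,k,[(round(r["p"],2),world(c,r["xyz"]).round().tolist()) for r in recognise(k,n)][:3])
E
```

```text
[[358, 100], [349, 265], [214, 265], [204, 101]]
[[348.0, 265.0], [215.0, 265.0], [206.0, 102.0], [359.0, 102.0]]
bin [ 629.9 -269.8] 5.6 [-1.  -0.8  0.9 -0.4  0.1  0.3 -0.1  0.5]
top jar []
top peg_tub []
scene jar [(0.6, [386.0, -422.0, 64.0])]
scene peg_tub [(0.59, [564.0, -488.0, 71.0])]
```

```bash
python3 -c "from workcell import *;print(job_done())"
```

```text
the job is handed in; nothing more can be done
None
```

I handed the job in at about 28 s: the four bars are dealt in order (orange, green, white, orange), each lowered until it rested, and every bin holds two, the top bar within about 3 mm of its bin's centre and aligned to within about 1.5°; the bins did not measurably move and no contact showed near the other things, though the last jar check was only approximate.

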